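# Find the rattling turned body and lock it in the hold-back bay

### The arm

A 6-joint arm with a two-finger parallel gripper is mounted at the origin on the work surface. World frame = base frame: x ahead of the robot, y to its left, z up, the work surface at z = 0. Lengths are in m, angles in rad, forces in N, time in s.
With the tool pointing down it reaches from about 0.425 to 0.925 m from the base axis. Payload 12.5 kg.
Tool frame: the origin (TCP) lies at the very end of the fingers, on their centre line; the grasp point (between the pads) lies r.grasp_offset behind it (r.grasp_offset is the distance from the TCP to the grasp point, in m); z points along the fingers, y is the line along which they close (so a half turn about z gives the same grasp; the last joint's range is limited). The gripper opens to 85 mm and grips with 20 to 120 N. Pads are 22 mm wide; open, the fingers measure 114 mm over their backs; the gripper's body (76 mm by 85 mm) begins 54 mm behind the grasp point. The pads swing forward as they close: fully open they stand 13 mm farther back than shut.
Start: joints at [-1.449, 0.491, 1.559, -0, 1.092, -0.106], TCP at [0.141, -0.609, 0.231] pointing down, gripper open.
Joint ranges: [-3.1, 3.1], [-0.84, 2.19], [0.05, 2.79], [-1.13, 4.28], [0.06, 2.93], [-2.69, 2.69]. Speed limits (rad/s): [2.22, 2.22, 2.79, 3.14, 3.14, 3.14].

### API

Orientations are given as a 3x3 rotation matrix whose columns are the frame's x, y, z axes.
In Python, from rig import monitor, optics, workorder, r gives the robot as it stands. The module is installed in compiled form; this text tells all that it offers.
- The arm moves only by the tool jog_arm, never from a script. Its argument "increments" is a list of rows, each a list of 3 entries, a list of its own where there are three numbers: the shift along the tool's x, y, z in m, then the turn, a rotation vector about the tool's x, y, z in rad, then the finger opening in m, from 0 to 0.0854. A call has 1 to 5 rows; each row shifts and turns the commanded pose from where the row before left it, along the tool's axes as they then stand; what a row does not reach is not made up. A row lasts 1/8 s, in which the tool goes at most 62.5 mm and 10.7 degrees, less where a joint would pass 70% of its speed; a pose out of reach is approached as far as the arm can. A call is refused whole if a number of a shift passes 0.0625 or a number of a turn 0.188, either way. A call with a gripper value outside its range is refused whole. The fingers move at their own pace and stop on an object; "squeeze" is the grip in N (left out, the last holds). Time passes only in rows, so rows that do not move let the fingers close. It gives the time, the measured TCP pose, the force, the opening and the grip force at its end, in the units of the state.
- monitor.get_state(): the state, without advancing time (a new reading comes with each control period).
- optics.camera(name): name is "scene" or "side" or "wrist"; returns a dict with "img" (480x640x3 uint8, red, green, blue), "camera_matrix" (3x3 intrinsics, pixels), "dist" ([k1, k2, p1, p2, k3] as OpenCV has them; the pictures are not rectified), "extrinsics" (4x4, takes a point from camera to world coordinates). Camera axes: x right, y down, z forward; pixel columns grow to the right and rows downward; lengths in m; the calibration is good to about 2 mm. A picture is of the moment at which its call begins. There is no depth.
- workorder.sign_off(): hands the job in; it is judged then, once.
The state is a dict: "time": time; "q": joint angles; "dq": joint speeds; "joint_torque": joint torques, N m; "tcp_pos": TCP position; "eef_rot": TCP orientation; "wrist_force": force on the tool from outside, world axes, zero at the start; "wrist_torque": the same for the moment, N m; "opening": finger opening in m; "gripper_force": force on a finger pad.
Only numpy, scipy, OpenCV 4.12 (cv2) and the standard library are available. Lean on these libraries where they do the work, as an engineer would, in place of code of your own. Each camera call takes 0.05 s, during which the arm holds its last target. There are 200 camera calls.

### The job

One of the three closed wooden bodies in the rack has a steel ball running loose inside. Lift them and gently tip or shake them end to end, feeling for the ball, until you have felt it; then slide that one lengthways into the green hold-back bay from its open end, past the spring catch, until it is fully home and the catch clicks out behind it. Leave the two sound ones lying in their own places in the rack, and do not disturb the cup, the pot or the gouge.

Things in the scene. Friction and masses are not known exactly. Their poses are not given: they have to be found in the camera images.
- rack: fixed plywood board 130 x 290 mm, 12 mm thick; origin: centre of its underside. Three cradles at y = -100, 0, +100 mm, each a pair of aluminium bars along x, 110 mm long, 12 mm thick, axes 36 mm apart, tops 24 mm above the bench; a wooden body lies between them, its axis 47 mm above the bench, one per cradle
- body_a: closed turned wooden cylinder, pale with a thin red band near each end, lying in the rack; 56 mm diameter, 130 mm long, 0.32 to 0.39 kg with its filling (weight tells nothing). Origin: its centre, on its axis; x axis: its long axis, in the rack parallel to the rack's x. bodies a, b and c look alike
- body_b: as body_a. All three have a bore 118 mm long, 44 mm wide. In two the 0.19 kg filling is held fast and centred; in one (any of the three) it is a loose 36 mm steel ball of 0.19 kg that starts in the middle, rolls up to 41 mm either way once tipped more than about 8 degrees, and stays at that end when level again
- body_c: as body_a; see body_b for what is inside. Origin: its centre, on its axis; x axis: its long axis
- bay: fixed green board 320 (x) x 130 mm, 12 mm thick; origin: centre of its underside. Two bars (36 mm apart, tops at 24 mm) run along x from -155 to +140 mm and carry a body lying along x, axis 47 mm above the bench. Negative x is an open apron with bars only, positive x lies between cheeks 58 mm high, 62 mm apart (from x = -20 mm at -y, +20 mm at +y), leaving no room for fingers beside a body
- bay_mouth (a point): point on the apron, at axis height, at bay x = -80 mm, axes as the bay's: a body laid here along the bay has its leading end at x = -15 mm, about 4 mm short of the catch's ramp, and its tail at -145 mm
- bay_home (a point): where the centre of a body lies when its leading end touches the back stop (64 mm high, face at bay x = 145 mm); at bay x = 80 mm, axes as the bay's. Fully home: centre at bay x = 76 to 80, tail end at 11 to 15 mm, so for the last part it must be pushed on its tail end, past the catch
- catch_nose (a point): inner rear corner of the brass spring catch, 47 mm above the bench; when out, at bay x = 11, y = 19 mm, 9 mm in the way of a body. Nose 20 mm high, ramp from bay x = -11 mm. Its dark housing: x = -19 to +19, y = 32 to 54 mm, 58 mm high
- catch (a joint): travel of the spring catch towards +y of the bay, m: 0 = out (as it starts, and again once clicked behind the tail), about 0.009 to 0.012 while a body passes it. Spring 0.9 N when out, 2.3 N when pushed 9 mm; sliding a body past takes about 5 to 18 N along the bay
- cup: bystander: upright turned wooden cup blank with an orange foot, 66 mm across, 75 mm high; origin under its centre
- pot: bystander: closed paint pot, 60 mm across, 70 mm high, red cap; origin under its centre
- gouge: bystander: hand tool lying on the bench beyond the work, handle and steel shaft, about 200 mm long; origin under its middle, x along it
Things that resemble listed ones, but are neither listed nor needed, are in the scene too. What is shaped like the body_c but orange is not meant. Leave any orange or purple look-alike of the body_b alone.

How it is judged:
By the outcome, as a careful person would: the job done as asked, in the order asked, and still so for the second after the job is handed in, with the robot touching nothing.
It also fails if it takes over 72 s, if anything falls off the work surface, if the arm or the gripper's body presses on something with over 40 N, if the wrist force passes 120 N, or if a joint passes its speed limit or range.

## Working session

There is one attempt and no reset: what is moved stays moved. The work goes in short steps, Python scripts to look and compute and a tool call to move; the robot and the scene stay as the last step left them, time stands still between calls to the robot, and variables do not carry over. Pictures are saved under pics/ and viewed, at most 13 in all, crops included, and the job is handed in when it is done.

Besides the shell and the picture viewer there is one more tool, called after "Request:" as name(argument=value, ...), one argument or row to a line, values as JSON. jog_arm: Moves the arm, as the interface text tells. Its arguments: {"type":"object","properties":{"increments":{"type":"array","items":{"type":"array"}},"squeeze":{"type":"number"}},"required":["increments"]}

```bash
mkdir -p pics; ls
python3 - <<'E'
from rig import monitor, optics, workorder, r
import cv2,numpy as np
s=monitor.get_state();print({k:np.round(v,3).tolist() for k,v in s.items()}, r.grasp_offset)
for n in ["scene","side"]:
    c=optics.camera(n);cv2.imwrite(f"pics/{n}0.png",c["img"][:,:,::-1]);np.savez(f"pics/{n}0.npz",**c)
    print(n,c["camera_matrix"].tolist(),np.round(c["extrinsics"],3).tolist(),c["dist"])
E
```

```text
pics
{'time': 0.0, 'q': [-1.449, 0.492, 1.559, 0.0, 1.092, -0.106], 'dq': [-0.0, 0.001, 0.001, -0.002, -0.0, -0.001], 'joint_torque': [0.001, -61.845, -26.159, -0.0, 0.004, 0.0], 'tcp_pos': [0.141, -0.609, 0.231], 'eef_rot': [[0.974, 0.226, -0.0], [0.226, -0.974, 0.001], [0.0, -0.001, -1.0]], 'wrist_force': [0.285, 0.236, 0.328], 'wrist_torque': [-0.022, -0.012, 0.001], 'gripper_force': 0.0, 'opening': 0.086} 0.0187
scene [[464.2425257464436, 0.0, 319.6744217884117], [0.0, 464.2425257464436, 241.84250704617767], [0.0, 0.0, 1.0]] [[0.524, 0.562, -0.641, 1.272], [0.852, -0.348, 0.391, -0.45], [-0.004, -0.751, -0.661, 0.788], [0.0, 0.0, 0.0, 1.0]] [-0.1122314  0.         0.         0.         0.       ]
side [[509.4909250193877, 0.0, 312.44835413074014], [0.0, 509.4909250193877, 236.99975830113465], [0.0, 0.0, 1.0]] [[-0.703, -0.4, 0.588, -0.103], [-0.711, 0.41, -0.572, 0.638], [-0.013, -0.82, -0.573, 0.738], [0.0, 0.0, 0.0, 1.0]] [-0.12865609  0.          0.          0.          0.        ]
```

View pics/scene0.png

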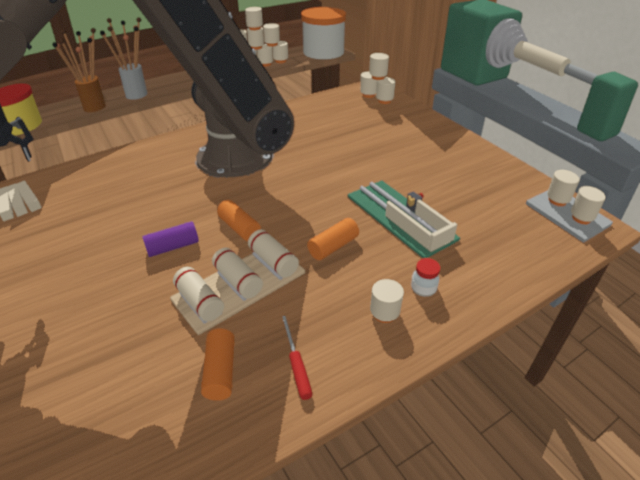

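View pics/side0.png

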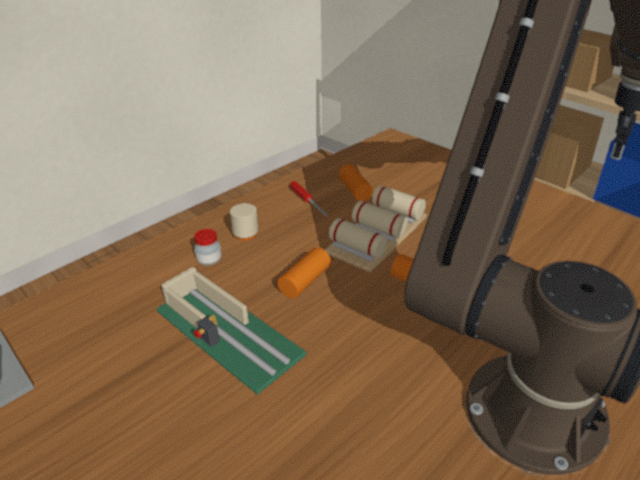

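Scene view: candidates for the wooden bodies are the three pale, red-banded ones in the rack at (198,293), (237,273) and (273,254). Look-alikes are the orange ones at (238,220), (333,239) and (218,364), the purple one at (171,238), and the pale blanks on the shelf and tray in the background. The bay is at (405,215), with its apron towards (365,195). I choose the three in the rack and check them with a crop.

```bash
cat > h.py <<'E'
import numpy as np,cv2
def rays(c,px):
    n=cv2.undistortPoints(np.float64(px).reshape(-1,1,2),c["camera_matrix"],c["dist"]).reshape(-1,2)
    E=c["extrinsics"];return E[:3,3],np.c_[n,np.ones(len(n))]@E[:3,:3].T
def plane(c,px,z):
    o,d=rays(c,px);return (o+d*((z-o[2])/d[:,2])[:,None])[:,:2]
def proj(c,P):
    E=np.linalg.inv(c["extrinsics"]);return cv2.projectPoints(np.float64(P).reshape(-1,1,3),cv2.Rodrigues(E[:3,:3])[0],E[:3,3],c["camera_matrix"],c["dist"])[0].reshape(-1,2)
E
python3 - <<'E'
from h import *
out=[]
for n,(x0,y0) in {"scene":(160,225),"side":(310,175)}.items():
    c=dict(np.load(f"pics/{n}0.npz"));im=c["img"]
    hsv=cv2.cvtColor(im,cv2.COLOR_RGB2HSV)
    m=cv2.inRange(hsv,(65,90,30),(95,255,200))
    k,l,st,_=cv2.connectedComponentsWithStats(m)
    if n=="scene": m[:, :340]=0; m[:170]=0; m[:,470:]=0
    else: m[:290]=0; m[:,:150]=0;m[:,310:]=0
    pts=np.argwhere(m)[:,::-1]
    w=plane(c,pts,0.012).astype(np.float32)
    R=cv2.minAreaRect(w*1000);print(n,R,len(pts),np.round(cv2.boxPoints(R)).tolist())
    out.append(cv2.resize(im[y0:y0+110,x0:x0+150],None,fx=5.2,fy=5.2,interpolation=cv2.INTER_CUBIC)[:,:,::-1][:570])
    cv2.imwrite(f"pics/crop_{n}.png",out[-1])
E
```

```text
scene ((543.8038330078125, 251.4867401123047), (314.73260498046875, 126.27936553955078), 2.4945693016052246) 1083 [[384.0, 308.0], [389.0, 182.0], [704.0, 195.0], [698.0, 321.0]]
side ((533.6068115234375, 259.8480529785156), (316.23016357421875, 127.07377624511719), 2.588754892349243) 3664 [[373.0, 316.0], [379.0, 189.0], [694.0, 204.0], [689.0, 330.0]]
```

View pics/crop_scene.png

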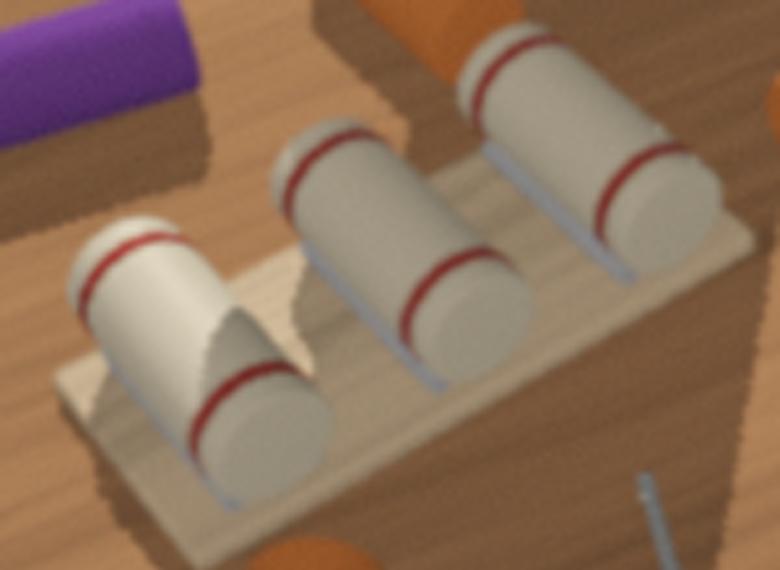

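View pics/crop_side.png

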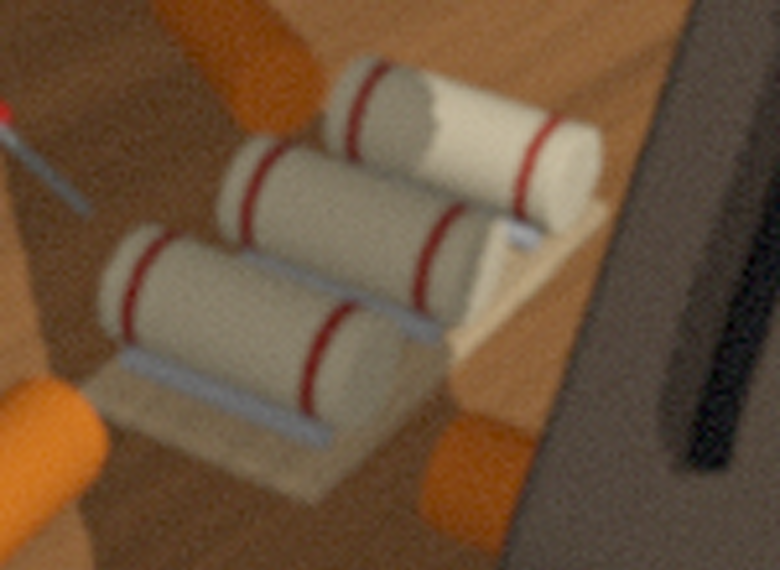

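The crop shows three pale, red-banded bodies on the plywood rack, as described. Rack corners in scene pixels are (171,298), (199,331) and (304.6,270). In side pixels they are (326,251), (369,270) and (426,214). The two bay estimates differ by 13 mm along the viewing direction, so I triangulate corners next.

```bash
cat >> h.py <<'E'
def tri(c1,p1,c2,p2):
    o1,d1=rays(c1,[p1]);o2,d2=rays(c2,[p2]);d1=d1[0];d2=d2[0]
    t=np.linalg.lstsq(np.c_[d1,-d2],o2-o1,rcond=None)[0]
    a,b=o1+t[0]*d1,o2+t[1]*d2;return np.round(np.r_[(a+b)/2,np.linalg.norm(a-b)]*1000,1)
E
python3 - <<'E'
from h import *
A,B=[dict(np.load(f"pics/{n}0.npz")) for n in("scene","side")]
print("rack ++",tri(A,(304.6,270.2),B,(326.3,251)),"--",tri(A,(171,298),B,(426.3,214.4)))
print("plane .012",plane(A,[(304.6,270.2),(171,298),(199,331.3)],.012).round(3).tolist(),plane(B,[(326.3,251),(426.3,214.4),(368.7,269.6)],.012).round(3).tolist())
# red bands: contour bounding, tops
for n,c in (("s",A),("d",B)):
    hsv=cv2.cvtColor(c["img"],cv2.COLOR_RGB2HSV)
    m=cv2.inRange(hsv,(0,110,40),(7,255,200))|cv2.inRange(hsv,(168,110,40),(180,255,200))
    k,l,st,ce=cv2.connectedComponentsWithStats(m)
    print(n,[(st[i].tolist(),ce[i].round(1).tolist()) for i in range(1,k) if st[i][4]>12])
    m=cv2.inRange(hsv,(65,80,20),(95,255,255))
    if n=="s": m[:, :340]=0; m[:170]=0; m[:,465:]=0
    else: m[:290]=0; m[:,:150]=0;m[:,310:]=0
    h=cv2.convexHull(np.argwhere(m)[:,::-1].astype(np.int32));print("hull",cv2.approxPolyDP(h,2,True).reshape(-1,2).tolist())
im=[cv2.resize(A["img"][175:260,340:465],None,fx=4,fy=4,interpolation=cv2.INTER_CUBIC),cv2.resize(B["img"][260:395,150:310],None,fx=2.5,fy=2.5,interpolation=cv2.INTER_CUBIC)]
o=np.zeros((340,900,3),np.uint8);o[:340,:500]=im[0];o[:338,500:900]=im[1];o=cv2.resize(o,(800,302))
cv2.imwrite("pics/bay.png",o[:,:,::-1])
E
```

```text
rack ++ [581.6 -72.9   7.    2.4] -- [ 502.  -376.2    8.8    1.4]
plane .012 [[0.587, -0.075], [0.506, -0.376], [0.628, -0.355]] [[0.576, -0.069], [0.499, -0.373], [0.458, -0.085]]
s [([0, 83, 32, 24, 554], [13.9, 93.0]), ([251, 232, 15, 17, 34], [256.1, 238.1]), ([215, 250, 15, 16, 38], [220.2, 255.6]), ([275, 253, 16, 17, 42], [280.4, 258.7]), ([416, 258, 25, 21, 409], [427.7, 267.8]), ([175, 270, 19, 15, 40], [181.6, 275.2]), ([237, 273, 18, 17, 47], [243.4, 279.0]), ([197, 295, 19, 17, 51], [203.9, 300.1]), ([289, 350, 23, 50, 619], [300.1, 375.3])]
hull [[458, 238], [431, 254], [422, 256], [349, 195], [382, 182]]
d [([290, 181, 23, 22, 211], [300.5, 191.1]), ([377, 188, 7, 18, 33], [378.8, 196.1]), ([409, 198, 8, 19, 38], [411.4, 206.7]), ([356, 203, 9, 19, 36], [358.9, 211.1]), ([390, 214, 9, 21, 45], [392.8, 222.9]), ([333, 219, 10, 22, 47], [336.3, 229.3]), ([194, 229, 23, 17, 323], [205.2, 236.9]), ([368, 233, 10, 22, 51], [371.1, 242.5]), ([194, 329, 8, 9, 45], [197.2, 333.5])]
hull [[305, 353], [256, 392], [170, 321], [158, 308], [190, 294], [249, 313]]
```

View pics/bay.png

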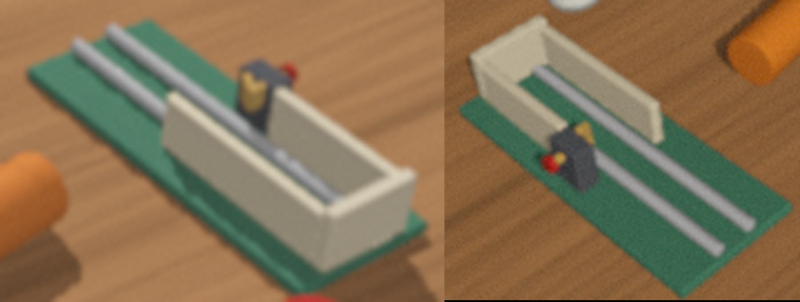

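Bay corners by eye, in scene pixels: (348,195), (381.6,181) and (459.5,237). In side pixels the matching ones are (308,353), (258,390) and (156,308). The housing is on the bay's +y side and the apron faces −x. I triangulate these and the bands and plan the first move.

```bash
cat >> h.py <<'E'
def to(target,yaw=None):
    "needed shift in tool axes (m) and turn about tool z (rad)"
    from rig import monitor
    s=monitor.get_state();R=np.array(s["eef_rot"]);d=np.array(target)-s["tcp_pos"]
    y=np.arctan2(R[1,0],R[0,0])
    print("t%.2f"%s["time"],"pos",np.round(s["tcp_pos"],4),"yaw %.1f"%np.degrees(y),"tool-shift",np.round(R.T@d,4),"turn z %.3f"%(0 if yaw is None else y-np.radians(yaw)),"tilt",np.round(R[:,2],3),"F",np.round(s["wrist_force"],1),"open %.4f"%s["opening"],"q",np.round(s["q"],2))
E
python3 - <<'E'
from h import *
A,B=[dict(np.load(f"pics/{n}0.npz")) for n in("scene","side")]
for k,a,b in (("-x-y",(347.9,195.2),(307.8,353.2)),("-x+y",(381.6,181.2),(258.3,389.6)),("+x+y",(459.5,237.4),(156.1,307.7))): print(k,tri(A,a,B,b))
# band centroids: far(+x) and near(-x); visible part centre
sn=[(256.1,238.1),(220.2,255.6),(181.6,275.2)];sf=[(280.4,258.7),(243.4,279),(203.9,300.1)]
df=[(336.3,229.3),(358.9,211.1),(378.8,196.1)];dn=[(371.1,242.5),(392.8,222.9),(411.4,206.7)]
for i in range(3): print(tri(A,sn[i],B,dn[i]),tri(A,sf[i],B,df[i]))
print("orange near",plane(A,[(238,220),(333,239),(218,364)],.03).round(3).tolist())
to((.542,-.2245,.16),9.5)
E
```

```text
-x-y [381.3 186.5   6.1   4.7]
-x+y [379.4 310.    9.6   3.9]
+x+y [693.9 326.5  10.9   1.2]
[ 480.4 -133.8   56.5   22.5] [ 574.1 -116.9   56.4   22.9]
[ 494.8 -232.7   58.2   22.1] [ 589.9 -217.    56.9   22.8]
[ 509.2 -330.5   56.9   24.3] [ 603.2 -313.7   56.1   24.4]
orange near [[0.35, -0.138], [0.545, 0.032], [0.737, -0.354]]
t0.10 pos [ 0.1411 -0.6087  0.2308] yaw 13.1 tool-shift [ 0.4772 -0.2836  0.0711] turn z 0.062 tilt [-0.     0.001 -1.   ] F [-0.2 -0.7 -0.3] open 0.0854 q [-1.45  0.49  1.56  0.    1.09 -0.11]
```

Request:
jog_arm(
  increments=[
    [[0.048,-0.028,0.004],[0,0,0.012],0.085],
    [[0.048,-0.028,0.004],[0,0,0.012],0.085],
    [[0.048,-0.028,0.004],[0,0,0.012],0.085],
    [[0.048,-0.028,0.004],[0,0,0.012],0.085],
    [[0.048,-0.028,0.004],[0,0,0.012],0.085],
  ],
)

```text
time: 0.72
tcp_pos: [0.3489, -0.4218, 0.2111]
eef_rot: [[0.986, 0.166, -0.0], [0.166, -0.986, 0.0], [-0.0, -0.0, -1.0]]
wrist_force: [0.5, -0.8, -0.2]
opening: 0.085
gripper_force: 0.0
```

Request:
jog_arm(
  increments=[
    [[0.048,-0.028,0.004],[0,0,0],0.085],
    [[0.048,-0.028,0.004],[0,0,0],0.085],
    [[0.048,-0.028,0.004],[0,0,0],0.085],
    [[0.048,-0.028,0.004],[0,0,0],0.085],
    [[0,0,0],[0,0,0],0.085],
  ],
)

```text
time: 1.35
tcp_pos: [0.5204, -0.2781, 0.1945]
eef_rot: [[0.985, 0.171, -0.001], [0.171, -0.985, 0.001], [-0.0, -0.001, -1.0]]
wrist_force: [-0.5, -0.0, 0.6]
opening: 0.0851
gripper_force: 0.0
```

Run:
```python
from h import *
from rig import optics
c=optics.camera("wrist");np.savez("pics/w1.npz",**c);cv2.imwrite("pics/w1.png",c["img"][:,:,::-1])
to((.5423,-.225,.16),9.5)
print(c["extrinsics"].round(3).tolist(), proj(c,[[.4948+.0,-.2327,.075],[.5423,-.225,.075]]).round())
```

```text
t1.40 pos [ 0.5192 -0.2794  0.1947] yaw 9.8 tool-shift [ 0.0321 -0.0497  0.0347] turn z 0.005 tilt [-0.001  0.    -1.   ] F [-0.6 -0.7  0.1] open 0.0846 q [-0.61  0.48  1.69 -0.    0.97  0.79]
[[0.17, -0.943, -0.287, 0.593], [-0.985, -0.163, -0.049, -0.265], [-0.001, 0.291, -0.957, 0.337], [0.0, 0.0, 0.0, 1.0]] [[260. 252.]
 [257. 188.]]
```

View pics/w1.png

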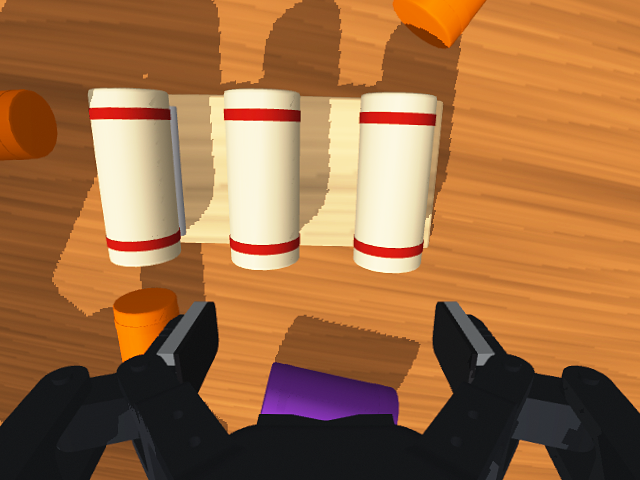

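Wrist view: three banded bodies. Band centres are left (130,114)/(144,243), middle (262,115)/(265,244) and right (397,119)/(388,248). Orange look-alikes are at the edges and the purple one is nearest the gripper.

Run:
```python
from h import *
c=dict(np.load("pics/w1.npz"))
hsv=cv2.cvtColor(c["img"],cv2.COLOR_RGB2HSV)
m=cv2.inRange(hsv,(0,170,90),(6,255,255))|cv2.inRange(hsv,(172,170,90),(180,255,255));m[270:]=0
k,l,st,ce=cv2.connectedComponentsWithStats(m)
for i in range(1,k):
  if st[i][4]>200: print(ce[i].round(1),"z.047",plane(c,[ce[i]],.047).round(4),"z.073",plane(c,[ce[i]],.073).round(4))
to((.5423,-.225,.028),9.5)
```

```text
[126.9 113.1] z.047 [[ 0.5771 -0.1159]] z.073 [[ 0.5785 -0.1293]]
[261.5 114.4] z.047 [[ 0.592 -0.217]] z.073 [[ 0.5921 -0.2213]]
[397.5 117.9] z.047 [[ 0.6069 -0.3171]] z.073 [[ 0.6057 -0.3124]]
[141.6 244. ] z.047 [[ 0.4745 -0.1311]] z.073 [[ 0.4851 -0.1431]]
[264.  247.5] z.047 [[ 0.489 -0.232]] z.073 [[ 0.4983 -0.235 ]]
[387.8 250.3] z.047 [[ 0.5039 -0.3324]] z.073 [[ 0.5119 -0.3264]]
t1.40 pos [ 0.5192 -0.2794  0.1947] yaw 9.8 tool-shift [ 0.0322 -0.0496  0.1667] turn z 0.005 tilt [-0.001  0.    -1.   ] F [-0.6 -0.7  0.1] open 0.0846 q [-0.61  0.48  1.69 -0.    0.97  0.79]
```

Request:
jog_arm(
  increments=[
    [[0.018,-0.025,0.02],[0,0,0.017],0.085],
    [[0.017,-0.024,0.02],[0,0,0],0.085],
    [[0,0,0.03],[0,0,0],0.085],
    [[0,0,0.03],[0,0,0],0.085],
    [[0,0,0],[0,0,0],0.085],
  ],
)

```text
time: 2.02
tcp_pos: [0.5437, -0.2273, 0.0937]
eef_rot: [[0.989, 0.149, -0.004], [0.149, -0.989, 0.002], [-0.003, -0.002, -1.0]]
wrist_force: [0.2, -0.3, 0.1]
opening: 0.0851
gripper_force: 0.0
```

Run:
```python
from h import *
to((.545,-.2245,.028),8.8)
```

```text
t2.02 pos [ 0.5437 -0.2273  0.0937] yaw 8.6 tool-shift [ 0.0019 -0.0024  0.0657] turn z -0.004 tilt [-0.004  0.002 -1.   ] F [ 0.2 -0.3  0.1] open 0.0851 q [-0.51  0.61  1.78 -0.    0.76  0.91]
```

Request:
jog_arm(
  increments=[
    [[0.002,-0.002,0.03],[0,0,0],0.085],
    [[0,0,0.03],[0,0,0],0.085],
    [[0,0,0.004],[0,0,0],0.085],
    [[0,0,0],[0,0,0],0.085],
    [[0,0,0],[0,0,0],0.05],
  ],
  squeeze=60,
)

```text
time: 2.65
tcp_pos: [0.5474, -0.225, 0.0328]
eef_rot: [[0.989, 0.15, 0.002], [0.15, -0.989, -0.001], [0.002, 0.001, -1.0]]
wrist_force: [0.0, 0.7, 1.1]
opening: 0.0694
gripper_force: 0.0
```

Request:
jog_arm(
  increments=[
    [[0,0,0],[0,0,0],0.05],
    [[0,0,0],[0,0,0],0.05],
    [[0,0,0],[0,0,0],0.05],
    [[0,0,0],[0,0,0],0.05],
    [[0,0,0],[0,0,0],0.05],
  ],
)

```text
time: 3.28
tcp_pos: [0.5473, -0.2248, 0.0328]
eef_rot: [[0.989, 0.15, 0.002], [0.15, -0.989, -0.001], [0.001, 0.001, -1.0]]
wrist_force: [-2.1, 0.1, 8.3]
opening: 0.0547
gripper_force: 62.8
```

Run:
```python
from h import *
to((.545,-.2245,.028),8.8)
```

```text
t3.27 pos [ 0.5473 -0.2248  0.0328] yaw 8.6 tool-shift [-0.0022 -0.0007  0.0048] turn z -0.003 tilt [ 0.002 -0.001 -1.   ] F [-2.1  0.1  8.3] open 0.0547 q [-0.5   0.7   1.81 -0.    0.63  0.92]
```

Request:
jog_arm(
  increments=[
    [[0,0,-0.02],[0,0,0],0.05],
    [[0,0,-0.04],[0,0,0],0.05],
    [[0,0,-0.04],[0,0,0],0.05],
    [[0,0,0],[0,0,0],0.05],
    [[0,0,0],[0,0,0],0.05],
  ],
)

```text
time: 3.9
tcp_pos: [0.5464, -0.2242, 0.1308]
eef_rot: [[0.989, 0.15, -0.001], [0.15, -0.989, 0.0], [-0.001, -0.0, -1.0]]
wrist_force: [-0.4, 0.4, -3.9]
opening: 0.055
gripper_force: 67.0
```

```bash
cat >> h.py <<'E'
def tq():
    from rig import monitor
    s=monitor.get_state();R=np.array(s["eef_rot"]);g=R.T@np.array(s["wrist_torque"])
    to(s["tcp_pos"]);print("torque tool axes",np.round(g,3),"grip",round(s["gripper_force"],1))
E
python3 -c "from h import *;tq()"
```

```text
t3.90 pos [ 0.5464 -0.2242  0.1308] yaw 8.6 tool-shift [0. 0. 0.] turn z 0.000 tilt [-0.001  0.    -1.   ] F [-0.4  0.4 -3.9] open 0.0550 q [-0.5   0.56  1.75 -0.    0.84  0.92]
torque tool axes [ 0.021  0.013 -0.004] grip 67.0
```

Request:
jog_arm(
  increments=[
    [[0,0,0],[0,0.15,0],0.05],
    [[0,0,0],[0,0.15,0],0.05],
    [[0,0,0],[0,0,0],0.05],
    [[0,0,0],[0,0,0],0.05],
    [[0,0,0],[0,0,0],0.05],
  ],
)

```text
time: 4.53
tcp_pos: [0.5474, -0.2244, 0.131]
eef_rot: [[0.945, 0.151, 0.291], [0.144, -0.989, 0.044], [0.294, 0.0, -0.956]]
wrist_force: [-0.2, -0.5, -2.5]
opening: 0.055
gripper_force: 67.3
```

```bash
python3 -c "from h import *;tq()"
```

```text
t4.53 pos [ 0.5474 -0.2244  0.131 ] yaw 8.7 tool-shift [0. 0. 0.] turn z 0.000 tilt [ 0.291  0.044 -0.956] F [-0.2 -0.5 -2.5] open 0.0550 q [-0.59  0.5   1.91  0.4   0.54  0.51]
torque tool axes [-0.038 -0.211 -0.08 ] grip 67.3
```

Request:
jog_arm(
  increments=[
    [[0,0,0],[0,-0.15,0],0.05],
    [[0,0,0],[0,-0.15,0],0.05],
    [[0,0,0],[0,0,0],0.05],
    [[0,0,0],[0,0,0],0.05],
    [[0,0,0],[0,0,0],0.05],
  ],
)

```text
time: 5.15
tcp_pos: [0.5463, -0.2245, 0.1312]
eef_rot: [[0.989, 0.15, 0.001], [0.15, -0.989, 0.001], [0.001, -0.0, -1.0]]
wrist_force: [-0.1, 1.0, -3.7]
opening: 0.0546
gripper_force: 67.4
```

```bash
python3 -c "from h import *;tq()"
```

```text
t5.15 pos [ 0.5463 -0.2245  0.1312] yaw 8.6 tool-shift [0. 0. 0.] turn z 0.000 tilt [ 0.001  0.001 -1.   ] F [-0.1  1.  -3.7] open 0.0546 q [-0.5   0.56  1.75  0.    0.83  0.92]
torque tool axes [-0.028  0.019 -0.019] grip 67.4
```

Request:
jog_arm(
  increments=[
    [[0,0,0],[0,-0.15,0],0.05],
    [[0,0,0],[0,-0.15,0],0.05],
    [[0,0,0],[0,0,0],0.05],
    [[0,0,0],[0,0,0],0.05],
    [[0,0,0],[0,0,0],0.05],
  ],
)

```text
time: 5.78
tcp_pos: [0.5463, -0.2247, 0.1316]
eef_rot: [[0.945, 0.15, -0.29], [0.143, -0.989, -0.044], [-0.294, -0.0, -0.956]]
wrist_force: [0.0, -0.6, -3.6]
opening: 0.0551
gripper_force: 68.0
```

```bash
python3 -c "from h import *;tq()"
```

```text
t5.78 pos [ 0.5463 -0.2247  0.1316] yaw 8.6 tool-shift [0. 0. 0.] turn z 0.000 tilt [-0.29  -0.044 -0.956] F [ 0.  -0.6 -3.6] open 0.0551 q [-0.43  0.65  1.58 -0.18  1.16  1.08]
torque tool axes [-0.006  0.275 -0.011] grip 68.0
```

Request:
jog_arm(
  increments=[
    [[0,0,0],[0,0.15,0],0.05],
    [[0,0,0],[0,0.15,0],0.05],
    [[0,0,0],[0,0,0],0.05],
    [[0,0,0],[0,0,0],0.05],
    [[0,0,0],[0,0,0],0.05],
  ],
)

```text
time: 6.4
tcp_pos: [0.5473, -0.2244, 0.1311]
eef_rot: [[0.989, 0.151, -0.001], [0.151, -0.989, -0.0], [-0.001, 0.0, -1.0]]
wrist_force: [-0.0, -0.4, -3.5]
opening: 0.0546
gripper_force: 68.1
```

```bash
python3 -c "from h import *;tq()"
```

```text
t6.40 pos [ 0.5473 -0.2244  0.1311] yaw 8.7 tool-shift [0. 0. 0.] turn z 0.000 tilt [-0.001 -0.    -1.   ] F [-0.  -0.4 -3.5] open 0.0546 q [-0.5   0.56  1.74 -0.    0.84  0.92]
torque tool axes [-0.011 -0.083  0.059] grip 68.1
```

```bash
cat >> h.py <<'E'
def avg(n=8):
    from rig import monitor,optics
    g=[]
    for i in range(n):
        s=monitor.get_state();g.append(np.array(s["eef_rot"]).T@np.array(s["wrist_torque"]));optics.camera("wrist")
    g=np.array(g);print("t%.2f"%s["time"],"mean",g.mean(0).round(3),"std",g.std(0).round(3),"Fz",round(s["wrist_force"][2],1))
E
python3 -c "from h import *;avg()"
```

```text
t6.75 mean [-0.004 -0.049  0.005] std [0.026 0.022 0.033] Fz -3.3
```

Request:
jog_arm(
  increments=[
    [[0,0,0],[0,0.17,0],0.05],
    [[0,0,0],[0,0.17,0],0.05],
    [[0,0,0],[0,0,0],0.05],
    [[0,0,0],[0,0,0],0.05],
    [[0,0,0],[0,0,0],0.05],
  ],
)

```text
time: 7.42
tcp_pos: [0.5482, -0.2231, 0.1311]
eef_rot: [[0.939, 0.154, 0.307], [0.145, -0.988, 0.053], [0.312, -0.005, -0.95]]
wrist_force: [-0.5, -0.1, -3.8]
opening: 0.0548
gripper_force: 68.5
```

Request:
jog_arm(
  increments=[
    [[0,0,0],[0,-0.17,0],0.05],
    [[0,0,0],[0,-0.17,0],0.05],
    [[0,0,0],[0,0,0],0.05],
    [[0,0,0],[0,0,0],0.05],
  ],
)

```text
time: 7.92
tcp_pos: [0.5476, -0.2218, 0.1303]
eef_rot: [[0.988, 0.156, -0.007], [0.156, -0.988, 0.008], [-0.006, -0.009, -1.0]]
wrist_force: [-0.2, -0.2, -3.3]
opening: 0.0544
gripper_force: 68.6
```

```bash
python3 -c "from h import *;avg();to((.545,-.2245,.033),8.8)"
```

```text
t8.28 mean [-0.021  0.08   0.008] std [0.037 0.016 0.027] Fz -3.5
t8.32 pos [ 0.5475 -0.2225  0.1309] yaw 8.9 tool-shift [-0.0021  0.0024  0.0979] turn z 0.002 tilt [-0.008  0.007 -1.   ] F [-0.4  0.2 -3. ] open 0.0546 q [-0.5   0.56  1.74  0.    0.85  0.91]
```

Request:
jog_arm(
  increments=[
    [[0,0,0],[0,-0.17,0],0.05],
    [[0,0,0],[0,-0.17,0],0.05],
    [[0,0,0],[0,0,0],0.05],
    [[0,0,0],[0,0,0],0.05],
    [[0,0,0],[0,0,0],0.05],
  ],
)

```text
time: 8.95
tcp_pos: [0.5472, -0.2226, 0.1311]
eef_rot: [[0.929, 0.155, -0.336], [0.149, -0.988, -0.045], [-0.339, -0.008, -0.941]]
wrist_force: [0.3, 0.4, -3.2]
opening: 0.0546
gripper_force: 69.1
```

Request:
jog_arm(
  increments=[
    [[0,0,0],[0,0.17,0],0.05],
    [[0,0,0],[0,0.17,0],0.05],
    [[0,0,0],[0,0,0],0.05],
    [[0,0,0],[0,0,0],0.05],
  ],
)

```text
time: 9.45
tcp_pos: [0.5477, -0.2228, 0.1313]
eef_rot: [[0.988, 0.155, -0.01], [0.155, -0.988, 0.006], [-0.009, -0.008, -1.0]]
wrist_force: [-0.4, 0.3, -4.7]
opening: 0.0547
gripper_force: 69.1
```

```bash
python3 -c "from h import *;avg();to((.545,-.2245,.033),8.8)"
```

```text
t9.80 mean [-0.005 -0.036 -0.   ] std [0.03  0.039 0.021] Fz -4.4
t9.85 pos [ 0.5478 -0.2222  0.1305] yaw 9.0 tool-shift [-0.0024  0.0027  0.0975] turn z 0.003 tilt [-0.01   0.007 -1.   ] F [-0.5 -0.1 -3.2] open 0.0547 q [-0.5   0.56  1.74  0.    0.85  0.91]
```

The torque changes sign each time: about +0.08 after one tip and −0.04 after the other, a swing of 0.12–0.13 N·m against the 0.15 expected for the ball. So the middle body has the loose ball. I carry it to the bay.

Request:
jog_arm(
  increments=[
    [[0,0,-0.03],[-0.007,0.01,0],0.05],
    [[-0.004,-0.05,-0.03],[0,0,0.012],0.05],
    [[-0.004,-0.054,-0.01],[0,0,0.012],0.05],
    [[-0.004,-0.054,0],[0,0,0.012],0.05],
    [[-0.004,-0.054,0],[0,0,0.012],0.05],
  ],
)

```text
time: 10.48
tcp_pos: [0.5024, -0.0133, 0.2013]
eef_rot: [[0.994, 0.107, 0.002], [0.107, -0.994, 0.002], [0.003, -0.001, -1.0]]
wrist_force: [0.7, -0.1, -2.9]
opening: 0.0549
gripper_force: 69.2
```

Request:
jog_arm(
  increments=[
    [[-0.004,-0.054,0],[0,0,0.012],0.05],
    [[-0.005,-0.054,0],[0,0,0.012],0.05],
    [[-0.005,-0.054,0],[0,0,0.012],0.05],
    [[-0.005,-0.054,0],[0,0,0.012],0.05],
    [[-0.005,-0.05,0],[0,0,0.012],0.05],
  ],
)

```text
time: 11.1
tcp_pos: [0.456, 0.2501, 0.2015]
eef_rot: [[0.999, 0.048, 0.002], [0.048, -0.999, 0.002], [0.002, -0.002, -1.0]]
wrist_force: [0.1, -0.1, -4.1]
opening: 0.0547
gripper_force: 69.2
```

Request:
jog_arm(
  increments=[
    [[0,0,0],[0,0,0],0.05],
    [[0,0,0],[0,0,0],0.05],
  ],
)

```text
time: 11.35
tcp_pos: [0.4564, 0.2481, 0.2012]
eef_rot: [[0.999, 0.049, 0.002], [0.049, -0.999, 0.001], [0.002, -0.001, -1.0]]
wrist_force: [-0.5, -0.7, -4.2]
opening: 0.0547
gripper_force: 69.1
```

Run:
```python
from h import *
from rig import optics
c=optics.camera("wrist");np.savez("pics/w2.npz",**c);cv2.imwrite("pics/w2.png",c["img"][:,:,::-1])
tq();to((.4577,.2527,.033),2.7)
```

```text
t11.40 pos [0.4566 0.2475 0.2013] yaw 2.7 tool-shift [0. 0. 0.] turn z 0.000 tilt [ 0.002  0.001 -1.   ] F [ 0.4  0.2 -3.4] open 0.0549 q [0.37 0.38 1.85 0.   0.91 1.89]
torque tool axes [-0.028 -0.04  -0.034] grip 69.1
t11.40 pos [0.4566 0.2475 0.2013] yaw 2.7 tool-shift [ 0.001  -0.0049  0.1683] turn z 0.001 tilt [ 0.002  0.001 -1.   ] F [ 0.4  0.2 -3.4] open 0.0549 q [0.37 0.38 1.85 0.   0.91 1.89]
```

View pics/w2.png

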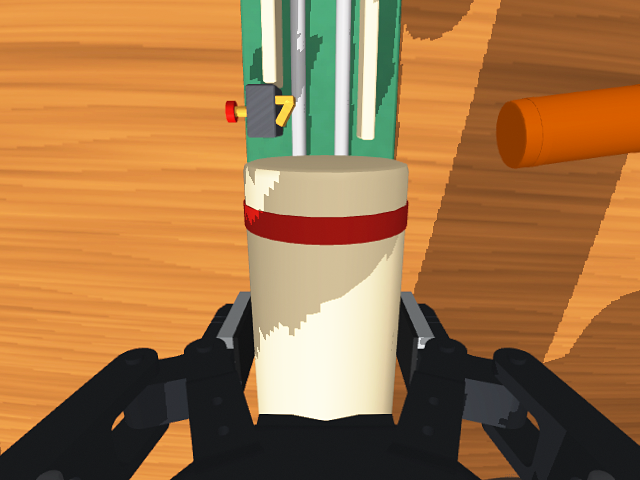

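Wrist view: the held body points straight up the image towards the bay. The rails are at columns 299 and 343 (row 100), and the board edges at 242 and 399. The −y cheek's end is at (367,139) and the housing spans rows 85–137.

Run:
```python
from h import *
c=dict(np.load("pics/w2.npz"))
im=c["img"].astype(int);hsv=cv2.cvtColor(c["img"],cv2.COLOR_RGB2HSV)
g=cv2.inRange(hsv,(60,80,20),(95,255,255))
for r in (8,60,145):
    x=np.flatnonzero(g[r,225:420])+225; print(r,"board",x.min(),x.max(),plane(c,[(x.min(),r),(x.max()+1,r)],.012).round(4).tolist())
    s=np.flatnonzero(g[r,285:358]==0)+285
    seg=np.split(s,np.flatnonzero(np.diff(s)>1)+1);print("  rails",[(int(q[0]),int(q[-1])) for q in seg], [plane(c,[((q[0]+q[-1]+1)/2,r)],.024).round(4).tolist() for q in seg if len(q)>5])
print("cheek end",plane(c,[(367,139),(360,139),(374,139)],.058).round(4).tolist(),"housing",plane(c,[(247,137),(277,137),(262,85)],.058).round(4).tolist())
print("body lead end edge",plane(c,[(326,156)],.2013+.014+.028).round(4))
print("band",plane(c,[(245,215),(408,215)],.2155).round(4).tolist())
```

```text
8 board 241 400 [[0.6182, 0.3242], [0.6242, 0.1962]]
  rails [(290, 304), (336, 351)] [[[0.6165, 0.2779]], [[0.6182, 0.2421]]]
60 board 243 398 [[0.5788, 0.3225], [0.5849, 0.1942]]
  rails [(291, 305), (335, 350)] [[[0.5788, 0.2759]], [[0.5804, 0.2407]]]
145 board 247 394 [[0.51, 0.3193], [0.5162, 0.1911]]
  rails [(292, 305), (334, 348)] [[[0.5126, 0.2734]], [[0.5143, 0.238]]]
cheek end [[0.5213, 0.2208], [0.521, 0.226], [0.5216, 0.2156]] housing [[0.5186, 0.31], [0.5195, 0.2876], [0.5556, 0.299]]
body lead end edge [[0.5219 0.2515]]
band [[0.4979, 0.2789], [0.5007, 0.2214]]
```

Request:
jog_arm(
  increments=[
    [[0.0025,-0.005,0.05],[0,0,0.002],0.05],
    [[0,0,0.05],[0,0,0],0.05],
    [[0,0,0.04],[0,0,0],0.05],
    [[0,0,0.01],[0,0,0],0.05],
    [[0,0,0.0],[0,0,0],0.05],
  ],
)

```text
time: 12.02
tcp_pos: [0.4596, 0.253, 0.0518]
eef_rot: [[0.999, 0.045, 0.002], [0.045, -0.999, 0.002], [0.002, -0.002, -1.0]]
wrist_force: [-0.1, -1.0, -3.9]
opening: 0.0545
gripper_force: 69.6
```

Run:
```python
from h import *
to((.459,.2525,.034),2.6)
```

```text
t12.03 pos [0.4596 0.253  0.0518] yaw 2.6 tool-shift [-0.0007  0.0005  0.0178] turn z -0.000 tilt [ 0.002  0.002 -1.   ] F [-0.1 -1.  -3.9] open 0.0545 q [0.38 0.61 1.97 0.   0.56 1.9 ]
```

Request:
jog_arm(
  increments=[
    [[0,0.0005,0.012],[0,0,0],0.05],
    [[0,0,0.003],[0,0,0],0.05],
    [[0,0,0.002],[0,0,0],0.05],
    [[0,0,0],[0,0,0],0.05],
  ],
)

```text
time: 12.52
tcp_pos: [0.4592, 0.2531, 0.0345]
eef_rot: [[0.999, 0.046, 0.002], [0.046, -0.999, 0.002], [0.002, -0.002, -1.0]]
wrist_force: [0.3, -0.6, -3.3]
opening: 0.0547
gripper_force: 69.6
```

Request:
jog_arm(
  increments=[
    [[0,0,0.002],[0,0,0],0.05],
    [[0,0,0.001],[0,0,0],0.05],
    [[0,0,0],[0,0,0],0.05],
  ],
)

```text
time: 12.9
tcp_pos: [0.4594, 0.2532, 0.0328]
eef_rot: [[0.999, 0.046, 0.003], [0.046, -0.999, 0.002], [0.003, -0.002, -1.0]]
wrist_force: [-3.7, -1.0, 17.2]
opening: 0.0546
gripper_force: 72.3
```

Request:
jog_arm(
  increments=[
    [[0,0,-0.0005],[0,0,0],0.085],
    [[0,0,0],[0,0,0],0.085],
    [[0,0,0],[0,0,0],0.085],
    [[0,0,0],[0,0,0],0.085],
    [[0,0,-0.03],[0,0,0],0.085],
  ],
)

```text
time: 13.52
tcp_pos: [0.4583, 0.2526, 0.0607]
eef_rot: [[0.999, 0.046, -0.001], [0.046, -0.999, 0.0], [-0.001, -0.0, -1.0]]
wrist_force: [0.7, 0.6, 0.5]
opening: 0.0849
gripper_force: 0.0
```

Request:
jog_arm(
  increments=[
    [[0,0,-0.04],[0,0,0],0.085],
    [[-0.01,0,-0.03],[0,0,0],0.06],
    [[-0.05,0,0],[0,0,0],0.0],
    [[-0.035,0,0],[0,0,0],0.0],
    [[0,0,0],[0,0,0],0.0],
  ],
)

```text
time: 14.15
tcp_pos: [0.3622, 0.2483, 0.1319]
eef_rot: [[0.999, 0.047, 0.001], [0.047, -0.999, 0.001], [0.001, -0.001, -1.0]]
wrist_force: [-0.1, 1.4, -0.1]
opening: 0.0116
gripper_force: 0.0
```

Run:
```python
from h import *
from rig import optics
for n in("wrist","side"):
    c=optics.camera(n);np.savez(f"pics/{n}3.npz",**c);cv2.imwrite(f"pics/{n}3.png",c["img"][:,:,::-1])
to((.539-.172,.2568-.0078-.003,.045),2.6)
w=cv2.imread("pics/wrist3.png");s=cv2.resize(cv2.imread("pics/side3.png")[270:400,140:320],None,fx=1.6,fy=1.6)
o=np.zeros((480,640+288,3),np.uint8);o[:,:640]=w;o[:208,640:]=s
cv2.imwrite("pics/m3.png",cv2.resize(o,(800,414)))
```

```text
t14.25 pos [0.3648 0.2488 0.1319] yaw 2.7 tool-shift [0.0018 0.0031 0.0869] turn z 0.001 tilt [ 0.003  0.002 -1.   ] F [ 1.2 -0.2  0.4] open 0.0000 q [0.45 0.39 2.1  0.   0.65 1.97]
```

View pics/m3.png

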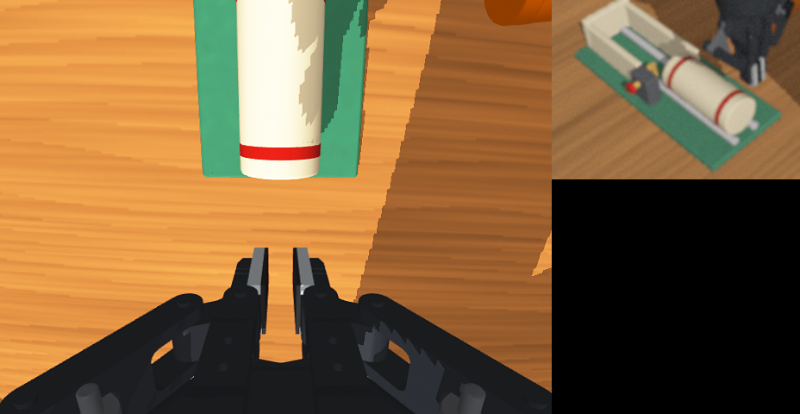

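The body lies straight on the rails, centred on the board, with the fingers behind its tail. I descend and push.

Request:
jog_arm(
  increments=[
    [[0,0.003,0.03],[0,0,0],0.0],
    [[0,0,0.03],[0,0,0],0.0],
    [[0,0,0.025],[0,0,0],0.0],
    [[0,0,0],[0,0,0],0.0],
  ],
)

```text
time: 14.75
tcp_pos: [0.3648, 0.2454, 0.0453]
eef_rot: [[0.999, 0.045, -0.0], [0.045, -0.999, 0.001], [-0.0, -0.001, -1.0]]
wrist_force: [-0.2, -0.6, 0.4]
opening: -0.0002
gripper_force: 0.0
```

Request:
jog_arm(
  increments=[
    [[0.008,0,0],[0,0,0],0.0],
    [[0.004,0,0],[0,0,0],0.0],
    [[0.004,0,0],[0,0,0],0.0],
    [[0,0,0],[0,0,0],0.0],
  ],
)

```text
time: 15.25
tcp_pos: [0.3807, 0.2464, 0.0471]
eef_rot: [[0.999, 0.046, 0.003], [0.046, -0.999, 0.002], [0.003, -0.002, -1.0]]
wrist_force: [0.3, 0.2, -0.1]
opening: 0.0
gripper_force: 0.0
```

Run:
```python
from h import *
to((.539+.002,.2568-.003,.047),2.6)
```

```text
t15.25 pos [0.3807 0.2464 0.0471] yaw 2.6 tool-shift [0.1605 0.     0.0005] turn z 0.001 tilt [ 0.003  0.002 -1.   ] F [ 0.3  0.2 -0.1] open 0.0000 q [0.43 0.56 2.14 0.   0.43 1.95]
```

Request:
jog_arm(
  increments=[
    [[0.004,0,0.001],[0,0,0],0.0],
    [[0.004,0,0],[0,0,0],0.0],
    [[0.004,0,0],[0,0,0],0.0],
    [[0.004,0,0],[0,0,0],0.0],
    [[0.004,0,0],[0,0,0],0.0],
  ],
)

```text
time: 15.88
tcp_pos: [0.3977, 0.2466, 0.0456]
eef_rot: [[0.999, 0.046, -0.004], [0.046, -0.999, -0.0], [-0.004, 0.0, -1.0]]
wrist_force: [-14.0, 0.4, 9.4]
opening: 0.0004
gripper_force: 6.7
```

Request:
jog_arm(
  increments=[
    [[0.006,0,0],[0,0,0],0.0],
    [[0.006,0,0],[0,0,0],0.0],
    [[0.006,0,0],[0,0,0],0.0],
    [[0.006,0,0],[0,0,0],0.0],
    [[0.006,0,0],[0,0,0],0.0],
  ],
)

```text
time: 16.5
tcp_pos: [0.4288, 0.2481, 0.0456]
eef_rot: [[0.999, 0.046, -0.002], [0.046, -0.999, 0.0], [-0.002, -0.0, -1.0]]
wrist_force: [-6.3, -2.9, 3.1]
opening: -0.0003
gripper_force: 3.5
```

Request:
jog_arm(
  increments=[
    [[0.006,0,0],[0,0,0],0.0],
    [[0.006,0,0],[0,0,0],0.0],
    [[0.006,0,0],[0,0,0],0.0],
    [[0.006,0,0],[0,0,0],0.0],
    [[0.006,0,0],[0,0,0],0.0],
  ],
)

```text
time: 17.12
tcp_pos: [0.4589, 0.2495, 0.0456]
eef_rot: [[0.999, 0.046, -0.001], [0.046, -0.999, 0.0], [-0.001, -0.0, -1.0]]
wrist_force: [-6.0, -2.4, 2.1]
opening: 0.0004
gripper_force: 3.0
```

Run:
```python
from h import *
from rig import optics
c=optics.camera("wrist");np.savez("pics/w4.npz",**c);cv2.imwrite("pics/w4.png",c["img"][:,:,::-1])
to((.539+.002,.2568-.003,.047),2.6)
```

```text
t17.18 pos [0.4598 0.2496 0.0457] yaw 2.6 tool-shift [ 0.0813 -0.0004 -0.0014] turn z 0.001 tilt [-0.     0.001 -1.   ] F [-4.4 -2.2  0.2] open 0.0001 q [0.37 0.62 1.97 0.   0.55 1.89]
```

View pics/w4.png

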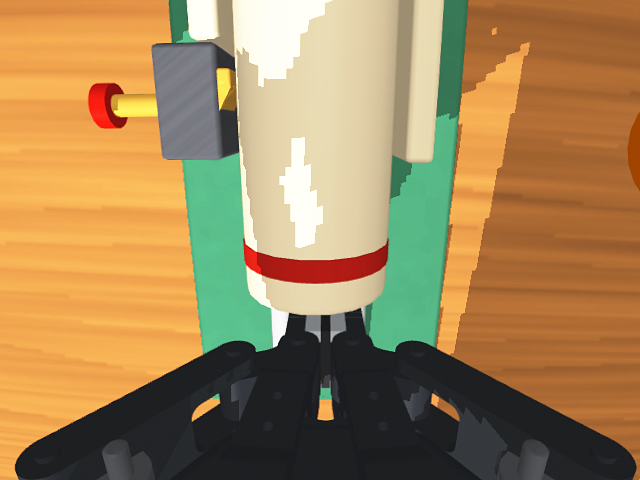

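The body is entering between the cheeks with the catch pushed in. The fingers are centred on its tail at (325,320).

Request:
jog_arm(
  increments=[
    [[0.006,0,-0.001],[0,0,0],0.0],
    [[0.006,0,0],[0,0,0],0.0],
    [[0.006,0,0],[0,0,0],0.0],
    [[0.006,0,0],[0,0,0],0.0],
    [[0.006,0,0],[0,0,0],0.0],
  ],
)

```text
time: 17.8
tcp_pos: [0.4906, 0.2514, 0.0469]
eef_rot: [[0.999, 0.046, 0.002], [0.046, -0.999, 0.002], [0.002, -0.002, -1.0]]
wrist_force: [-2.8, -2.7, 0.1]
opening: 0.0003
gripper_force: 1.8
```

Request:
jog_arm(
  increments=[
    [[0.006,0,0],[0,0,0],0.0],
    [[0.006,0,0],[0,0,0],0.0],
    [[0.006,0,0],[0,0,0],0.0],
    [[0.006,0,0],[0,0,0],0.0],
    [[0.003,0,0],[0,0,0],0.0],
  ],
)

```text
time: 18.42
tcp_pos: [0.5176, 0.2527, 0.047]
eef_rot: [[0.999, 0.046, 0.002], [0.046, -0.999, 0.002], [0.002, -0.002, -1.0]]
wrist_force: [-3.6, -3.0, -0.9]
opening: 0.0
gripper_force: 1.8
```

Run:
```python
from h import *
from rig import optics
to((.539+.002,.2568-.003,.047),2.6)
c=optics.camera("wrist");np.savez("pics/w5.npz",**c);cv2.imwrite("pics/w5.png",c["img"][:,:,::-1])
```

```text
t18.43 pos [0.5176 0.2527 0.047 ] yaw 2.6 tool-shift [ 0.0234 -0.0001  0.    ] turn z 0.001 tilt [ 0.002  0.002 -1.   ] F [-3.6 -3.  -0.9] open 0.0000 q [0.34 0.67 1.84 0.   0.63 1.86]
```

View pics/w5.png

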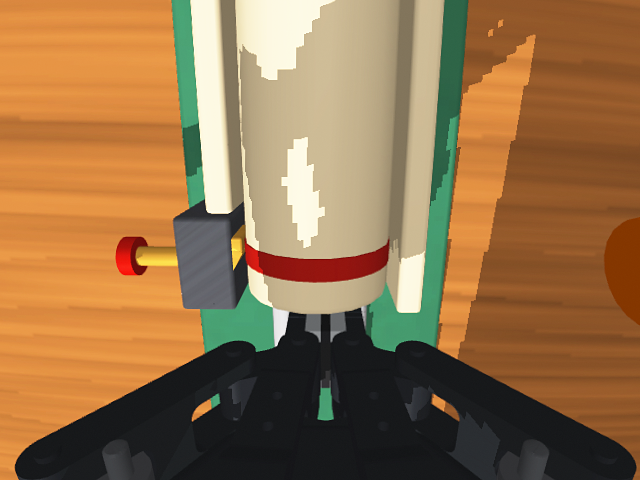

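The tail is level with the end of the −y cheek, about 25 mm still to go. I raise the fingers slightly for clearance over the housing and continue in small steps.

Request:
jog_arm(
  increments=[
    [[-0.004,0,0],[0,0,0],0.0],
    [[0,0.001,-0.006],[0,0,0],0.0],
    [[0.005,0,0],[0,0,0],0.0],
    [[0.005,0,0],[0,0,0],0.0],
    [[0.005,0,0],[0,0,0],0.0],
  ],
)

```text
time: 19.1
tcp_pos: [0.5268, 0.2523, 0.0533]
eef_rot: [[0.999, 0.046, -0.002], [0.046, -0.999, 0.001], [-0.001, -0.001, -1.0]]
wrist_force: [-11.5, 1.1, 9.4]
opening: 0.0
gripper_force: 5.7
```

Request:
jog_arm(
  increments=[
    [[0.003,0,0],[0,0,0],0.0],
    [[0.003,0,0],[0,0,0],0.0],
    [[0.002,0,0],[0,0,0],0.0],
  ],
)

```text
time: 19.48
tcp_pos: [0.5348, 0.2527, 0.0533]
eef_rot: [[0.999, 0.046, -0.002], [0.046, -0.999, 0.001], [-0.001, -0.001, -1.0]]
wrist_force: [-11.9, 1.5, 8.5]
opening: 0.0002
gripper_force: 5.8
```

Request:
jog_arm(
  increments=[
    [[0.002,0,0],[0,0,0],0.0],
    [[0.002,0,0],[0,0,0],0.0],
  ],
)

```text
time: 19.73
tcp_pos: [0.5388, 0.2529, 0.0533]
eef_rot: [[0.999, 0.046, -0.001], [0.046, -0.999, 0.001], [-0.001, -0.001, -1.0]]
wrist_force: [-11.2, 0.8, 8.8]
opening: 0.0002
gripper_force: 5.4
```

Request:
jog_arm(
  increments=[
    [[0.0015,0,0],[0,0,0],0.0],
    [[0.0015,0,0],[0,0,0],0.0],
  ],
)

```text
time: 19.98
tcp_pos: [0.5426, 0.2531, 0.0532]
eef_rot: [[0.999, 0.046, 0.0], [0.046, -0.999, 0.002], [0.0, -0.002, -1.0]]
wrist_force: [-6.0, 1.6, 2.3]
opening: -0.0004
gripper_force: 2.6
```

Request:
jog_arm(
  increments=[
    [[0.0015,0,0],[0,0,0],0.0],
  ],
)

```text
time: 20.1
tcp_pos: [0.5442, 0.2532, 0.0531]
eef_rot: [[0.999, 0.046, 0.0], [0.046, -0.999, 0.002], [0.001, -0.002, -1.0]]
wrist_force: [-6.9, 1.8, 2.8]
opening: 0.0002
gripper_force: 3.8
```

Run:
```python
from h import *
from rig import optics
to((.539+.003,.2568-.003,.047),2.6)
c=optics.camera("wrist");np.savez("pics/w6.npz",**c)
cv2.imwrite("pics/w6.png",c["img"][:,:,::-1])
```

```text
t20.10 pos [0.5442 0.2532 0.0531] yaw 2.7 tool-shift [-0.0022 -0.0007  0.0061] turn z 0.001 tilt [ 0.     0.002 -1.   ] F [-6.9  1.8  2.8] open 0.0002 q [0.32 0.68 1.77 0.   0.69 1.85]
```

View pics/w6.png

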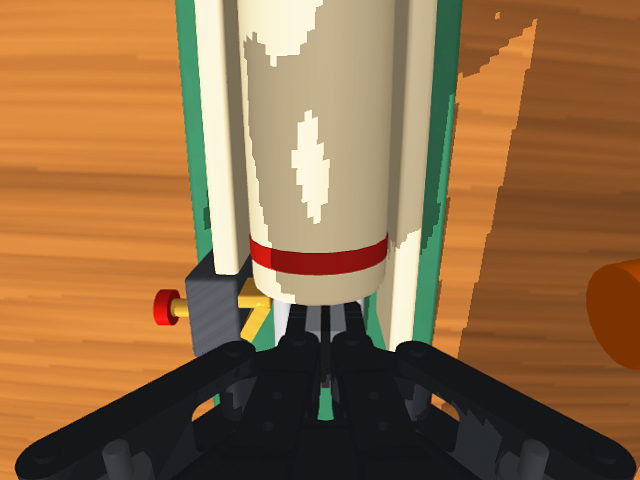

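The red knob has moved in and the brass nose at (265,300) looks out behind the tail. The push force also dropped at TCP x ≈ 0.541. I feel on for the back stop.

Request:
jog_arm(
  increments=[
    [[0.001,0,0],[0,0,0],0.0],
    [[0.001,0,0],[0,0,0],0.0],
  ],
)

```text
time: 20.4
tcp_pos: [0.5442, 0.2532, 0.0531]
eef_rot: [[0.999, 0.046, -0.004], [0.046, -0.999, 0.001], [-0.004, -0.001, -1.0]]
wrist_force: [-18.6, 2.2, 10.7]
opening: 0.0002
gripper_force: 9.2
```

Request:
jog_arm(
  increments=[
    [[0.001,0,0],[0,0,0],0.0],
  ],
)

```text
time: 20.52
tcp_pos: [0.5442, 0.2532, 0.053]
eef_rot: [[0.999, 0.046, -0.006], [0.046, -0.999, 0.0], [-0.006, -0.001, -1.0]]
wrist_force: [-23.3, 2.6, 14.4]
opening: -0.0002
gripper_force: 11.6
```

It is against the stop: force rises with no travel. I back off, rise and check.

Request:
jog_arm(
  increments=[
    [[-0.005,0,0],[0,0,0],0.0],
    [[-0.015,0,0],[0,0,0],0.0],
    [[-0.02,0,0],[0,0,0],0.0],
    [[-0.01,0,-0.05],[0,0,0],0.0],
    [[-0.01,0,-0.06],[0,0,0],0.0],
  ],
)

```text
time: 21.15
tcp_pos: [0.4864, 0.2499, 0.1633]
eef_rot: [[0.999, 0.046, -0.0], [0.046, -0.999, 0.001], [-0.0, -0.001, -1.0]]
wrist_force: [0.2, 0.3, 0.3]
opening: -0.0001
gripper_force: 0.0
```

Request:
jog_arm(
  increments=[
    [[0,0,-0.05],[0,0,0],0.0],
    [[0,0,0],[0,0,0],0.0],
    [[0,0,0],[0,0,0],0.0],
  ],
)

```text
time: 21.52
tcp_pos: [0.4869, 0.2499, 0.2123]
eef_rot: [[0.999, 0.046, 0.002], [0.046, -0.999, 0.002], [0.002, -0.001, -1.0]]
wrist_force: [-0.3, -0.2, -1.1]
opening: -0.0001
gripper_force: 0.0
```

Run:
```python
from h import *
from rig import optics
c=optics.camera("wrist");a=c["img"][:300,120:520,::-1];np.savez("pics/w7.npz",**c)
s=optics.camera("scene")["img"][:,:,::-1]
o=np.zeros((600,800,3),np.uint8);o[:300,:400]=a;o[:300,400:]=cv2.resize(optics.camera("side")["img"][260:395,150:330,::-1],(400,300))
o[300:,:400]=cv2.resize(s[170:320,160:360],(400,300));o[300:,400:]=cv2.resize(s[170:320,300:500],(400,300))
cv2.imwrite("pics/m7.png",o)
to((.539,.2568,.2),2.6)
for n,P in dict(nose=[.011,.019,.047],tail=[.013,0,.075],home_end=[.145,0,.075]).items():
    t=np.radians(2.6);p=[.539+P[0]*np.cos(t)-P[1]*np.sin(t),.2568+P[0]*np.sin(t)+P[1]*np.cos(t),P[2]];print(n,proj(c,[p]).round(1)-[120,0])
```

```text
t21.68 pos [0.487  0.2498 0.2115] yaw 2.6 tool-shift [ 0.0523 -0.0046  0.0115] turn z 0.001 tilt [-0.     0.001 -1.   ] F [0.  0.8 0.7] open -0.0002 q [0.35 0.4  1.77 0.   0.96 1.88]
nose [[176.6 138.1]]
tail [[199.9 136.6]]
home_end [[199.3 -69.3]]
```

View pics/m7.png

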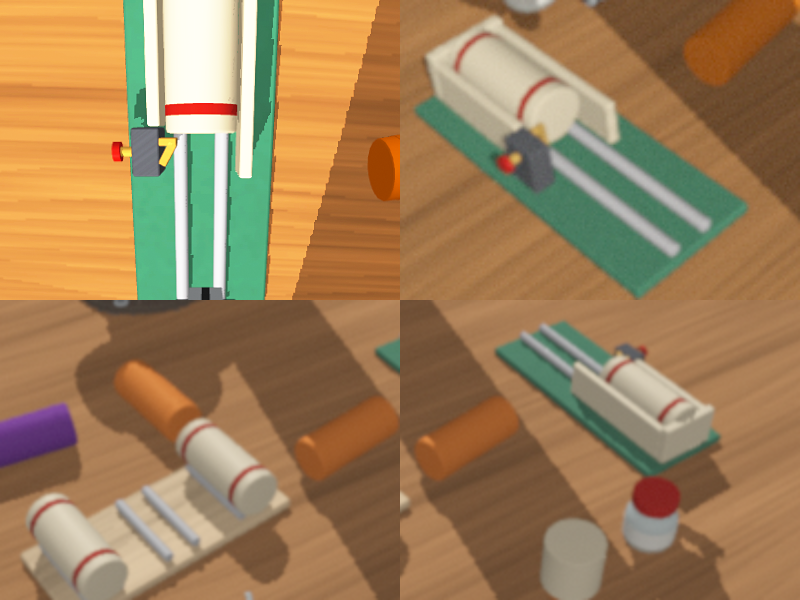

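The body is home: its tail is at row 133, about where the fully-home tail should project (136). The catch nose at (176,140) is out behind it. The other two bodies lie in the rack, and the cup and pot are undisturbed. The robot is touching nothing, so I hand it in.

```bash
python3 -c "
from rig import workorder
print(workorder.sign_off())"
```

```text
the job is handed in; nothing more can be done
None
```

The loose ball was in the middle body; it is now fully home in the green bay with the catch out behind it, the other two lie untouched in the rack, and the job was handed in at about 22 s; no verdict came back.

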